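# Set out the pipetting place and cover the beaker

### The arm

A 6-joint arm with a two-finger parallel gripper is mounted at the origin on the work surface. World frame = base frame: x ahead of the robot, y to its left, z up, the work surface at z = 0. Lengths are in m, angles in rad, forces in N, time in s.
With the tool pointing down it reaches from about 0.3 to 0.875 m from the base axis. Payload 6.4 kg.
Tool frame: the origin (TCP) lies between the finger pads; the fingertips stand ahead of it and the grasp point (between the pads) lies 3 mm ahead of it (manip.nose_length is the z of the fingertips in the tool frame, in m); z points along the fingers, y is the direction in which the jaws open and shut (so a half turn about z gives the same grasp; the last joint's range is limited). The gripper opens to 88 mm and grips with 3 to 60 N. Pads are 18 mm wide; open, the fingers measure 123 mm over their backs; the gripper's body (75 mm by 187 mm) begins 45 mm behind the grasp point.
Start: joints at [-1.313, 0.181, 1.607, -0, 1.354, -0.206], TCP at [0.257, -0.514, 0.261] pointing down, gripper open.
Joint ranges: [-2.99, 2.99], [-0.89, 2.07], [0.3, 2.58], [-1.14, 4.28], [0, 2.63], [-3.12, 3.12]. Speed limits (rad/s): [2.57, 2.57, 3.01, 3.14, 3.14, 3.14].

### API

Orientations are given as a unit quaternion [w, x, y, z].
In Python, from bench import manip, fingers, imaging, workorder, outline_of, spot_point gives the robot as it stands. Calls block until the motion is done:
- manip.reach(position, orientation): joint-space move of the TCP to a pose.
- manip.move_linear(position, vel=0.15, rotation=None, max_force=None): straight line of the TCP; rotation=None keeps the orientation; vel is the mean speed in m/s. With max_force (N) it stops when the force on the tool has changed by that much, and returns True; else False.
- manip.move_j(angles): joint-space move.
- fingers.set_gripper(opening, newtons=None): finger opening in m; newtons is the grip in N (None keeps the last); returns when the fingers have stopped.
- manip.hold(seconds).
- manip.ik(position, orientation): joint angles nearest the present ones, or None.
- imaging.get_image(name): name is "side" or "top" or "wrist"; returns the picture (400x640x3 uint8, red, green, blue); there is no depth.
- imaging.camera_params(name): a dict with "camera_matrix" (3x3 intrinsics, pixels), "world_to_cam" (4x4, takes a point from world to camera coordinates). Camera axes: x right, y down, z forward; pixel columns grow to the right and rows downward; lengths in m; the calibration is good to about 2 mm. A picture is of the moment at which its call begins: read the wrist's pose just before it. camera_params takes no time and is no camera call; for the wrist camera it gives the pose at the moment of the call.
A pose or a line that the arm cannot do raises manip.IKError and nothing moves.
- workorder.close_job(): hands the job in, once; it reports no verdict.
Trained networks look in the newest picture that a camera, given by its name, has taken for a name from the list of things; names that differ only in an ending like _2 or _b are one class to them, and where a whole thing is asked for, a point or a joint stands for the part that bears it (a point fixed in the world has none). Each returns a list of dicts, best first, with "score" (0 to 1); they miss things now and then, are a little off and sometimes report something else, mostly with a low value. They report only what shows in the picture. A call takes as long as a camera call. They do not tell look-alikes from the thing itself.
- outline_of(camera, label): "pixels" (400x640 bool, what is visible of it) and "bbox" ([left, top, right, bottom] in pixels, round what is visible of it).
- spot_point(camera, label): "point" ([column, row] in pixels: a listed point, or the origin of a listed thing).
Readings, each from a call of its own:
- manip.current_time_s(): time.
- manip.current_joint_positions(): joint angles.
- manip.current_dq(): joint speeds.
- manip.current_joint_torque(): joint torques, N m.
- manip.current_position(): TCP position.
- manip.current_tcp_rot(): TCP orientation.
- manip.current_contact_force(): force on the tool from outside, world axes, zero at the start.
- manip.current_torque(): the same for the moment, N m.
- manip.current_grip_width(): finger opening in m.
Only numpy, scipy, OpenCV 4.12 (cv2) and the standard library are available. Lean on these libraries where they do the work, as an engineer would, in place of code of your own. Each camera call takes 0.05 s, during which the arm holds its last target.

### The job

Set out the pipetting place, keeping everything upright: stand the beaker on the round mat between the tube block and the tip box, the bottle on the round mat behind the tube block, and the low dish on the round mat behind the tip box (behind means on the side away from the robot), each in the middle of its mat. Only when all three stand there, close the beaker with its knobbed lid so that it sits fully down on the rim, and let go of everything.

Things in the scene. Friction and masses are not known exactly. Their poses are not given: they have to be found in the camera images.
- beaker: Open straight-sided white plastic beaker, outer diameter 50 mm, height 60 mm, wall 3 mm (mouth 44 mm), loose, about 60 g. Origin: centre of the underside, z up.
- bottle: Small closed amber bottle with paper label and white cap, the tallest loose thing: body diameter 44 mm up to 41 mm height, then a shoulder and narrower neck and cap, total height 75 mm, loose, about 110 g. Origin: centre of the underside, z up.
- dish: Low open round white dish, outer diameter 54 mm, height 18 mm, wall 3 mm, loose, about 40 g. Origin: centre of the underside, z up.
- lid: Round white lid of the beaker, lying the right way up: from below a plug of diameter 32 mm and height 8 mm, a flange of diameter 56 mm from 8 to 12 mm height, and an upright round knob of diameter 20 mm from 12 to 34 mm height. Loose, about 35 g. Origin: centre of the plug's underside, z up. On the beaker the flange lies on the rim and the plug hangs in the mouth with 6 mm play all round, so its origin is then 52 mm above the beaker's.
- tube_block: Blue block with a grid of small tube holes, fixed, 80 mm (its x) by 110 mm (its y), 30 mm high (35 mm with the tubes in it). Origin: centre of the underside. It stands on the robot's left or right, turned by up to 0.2 rad; at zero turn its x points away from the robot.
- tip_box: White box with a grid of yellow pipette tips in its top, fixed, 85 mm (its x) by 120 mm (its y), 48 mm high. Origin: centre of the underside. It stands on the side opposite the tube block, turned by up to 0.2 rad; at zero turn its x points away from the robot.
- mat_mid: Fixed dark round rubber mat, diameter 80 mm, 3 mm thick, between the tube block and the tip box. Origin: centre of the underside (on the bench, so its top is 3 mm higher).
- mat_tube: Fixed dark round rubber mat, same size, behind the tube block (farther from the robot). Origin: centre of the underside.
- mat_tip: Fixed dark round rubber mat, same size, behind the tip box (farther from the robot). Origin: centre of the underside.
Not all that is in view belongs to the job. What is shaped like the lid but green is not meant. What is shaped like the dish but purple is not meant.

How it is judged:
On the way, in this order (a step that is already met when the one before it is completed fails the run):
1. beaker, bottle and dish stand released on their mats, the lid not yet on the beaker (horizontal distance between beaker and mat_mid below 0.013 m and z of beaker in the frame of mat_mid below 0.006 m and angle between each of beaker, bottle, dish's own z axis and vertical below 0.1 rad and horizontal distance between bottle and mat_tube below 0.013 m and z of bottle in the frame of mat_tube below 0.006 m and horizontal distance between dish and mat_tip below 0.013 m and z of dish in the frame of mat_tip below 0.006 m and linear speed of each of beaker, bottle, dish below 0.02 m/s and contact force between the fingers and beaker below 0.2 N and contact force between the fingers and bottle below 0.2 N and contact force between the fingers and dish below 0.2 N and horizontal distance between lid and beaker above 0.04 m), for 0.2 s.
2. the lid sits on the beaker's rim (horizontal distance between lid and beaker below 0.009 m and z of lid in the frame of beaker between 0.048 and 0.056 m and angle between lid's own z axis and vertical below 0.1 rad and linear speed of lid below 0.02 m/s and contact force between the fingers and lid below 0.2 N), for 0.2 s.
At the end, for the whole second after the job is handed in: Beaker on the mat between block and box, bottle on the mat behind the tube block, dish on the mat behind the tip box: each upright, within 13 mm of its mat's centre; lid on the beaker, within 9 mm of its centre, origin 48 to 56 mm above the beaker's; tilts under 0.1 rad, all at rest and released (all of step 2 and horizontal distance between beaker and mat_mid below 0.013 m and z of beaker in the frame of mat_mid below 0.006 m and angle between each of beaker, bottle, dish's own z axis and vertical below 0.1 rad and horizontal distance between bottle and mat_tube below 0.013 m and z of bottle in the frame of mat_tube below 0.006 m and horizontal distance between dish and mat_tip below 0.013 m and z of dish in the frame of mat_tip below 0.006 m and linear speed of each of beaker, bottle, dish below 0.02 m/s and contact force between the fingers and beaker below 0.2 N and contact force between the fingers and bottle below 0.2 N and contact force between the fingers and dish below 0.2 N); the robot touches nothing.
It fails at once if a beaker, bottle, dish or lid is tipped over (more than 0.6 rad) (angle between any of beaker, bottle, dish, lid's own z axis and vertical above 0.6 rad).
It also fails if it takes over 112 s, if anything falls off the work surface, if the arm or the gripper's body presses on something with over 40 N, if the wrist force passes 120 N, or if a joint passes its speed limit or range.

## Working session

There is one attempt and no reset: what is moved stays moved. The work goes in short steps, each a Python script; the robot and the scene stay as the last script left them, time stands still between calls to the robot, and variables do not carry over. Pictures are saved under pics/ and viewed, and the job is handed in when it is done.

```bash
ls; mkdir -p pics
python3 - <<'E'
from bench import manip, fingers, imaging
import cv2
for n in ("side","top","wrist"):
    im=imaging.get_image(n); cv2.imwrite(f"pics/a_{n}.png",im[:,:,::-1])
    p=imaging.camera_params(n); print(n,p["camera_matrix"].round(1).tolist(),p["world_to_cam"].round(3).tolist())
print(manip.current_tcp_rot(),manip.nose_length,manip.current_time_s())
E
```

```text
pics
side [[481.0, 0.0, 316.6], [0.0, 481.0, 198.8], [0.0, 0.0, 1.0]] [[-0.99, -0.138, -0.002, 0.496], [-0.098, 0.715, -0.692, 0.079], [0.097, -0.686, -0.721, 1.159], [0.0, 0.0, 0.0, 1.0]]
top [[408.4, 0.0, 317.5], [0.0, 408.4, 194.7], [0.0, 0.0, 1.0]] [[-0.021, -1.0, -0.024, 0.026], [-0.989, 0.024, -0.146, 0.505], [0.147, 0.02, -0.989, 1.012], [0.0, 0.0, 0.0, 1.0]]
wrist [[303.6, 0.0, 325.5], [0.0, 303.6, 200.2], [0.0, 0.0, 1.0]] [[0.448, -0.894, 0.0, -0.575], [-0.858, -0.43, 0.281, -0.039], [-0.251, -0.126, -0.96, 0.39], [0.0, 0.0, 0.0, 1.0]]
[-6.77855753e-04  9.73232785e-01  2.29820549e-01 -4.18415201e-05] 0.022 0.15
```

View pics/a_top.png

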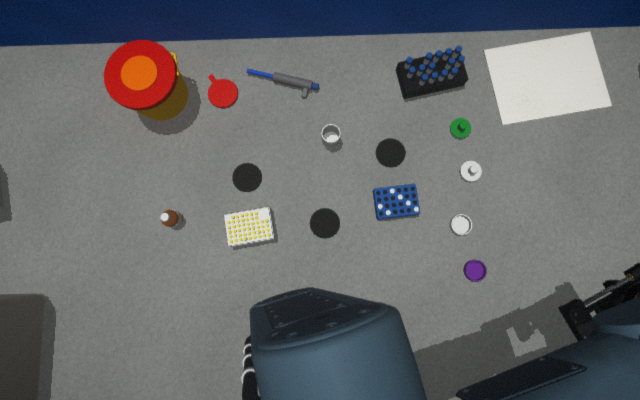

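View pics/a_side.png

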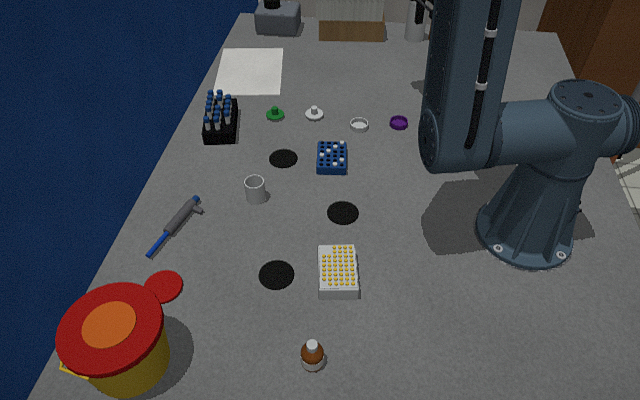

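```bash
cat > h.py <<'E'
from bench import manip, fingers, imaging, workorder, outline_of, spot_point
import numpy as np, cv2
def ray(cam,px,P=None):
    P=P or imaging.camera_params(cam); K=P["camera_matrix"];T=P["world_to_cam"]
    R=T[:3,:3];o=-R.T@T[:3,3]
    d=R.T@np.linalg.solve(K,np.array([px[0],px[1],1.])); return o,d
def atz(cam,px,z,P=None):
    o,d=ray(cam,px,P); return (o+d*(z-o[2])/d[2])
def proj(cam,p,P=None):
    P=P or imaging.camera_params(cam); T=P["world_to_cam"]
    c=T[:3,:3]@np.asarray(p)+T[:3,3]; u=P["camera_matrix"]@c; return u[:2]/u[2]
E
python3 - <<'E'
from h import *
for cam in("top","side"):
  imaging.get_image(cam)
  for l in["beaker","bottle","dish","lid","tube_block","tip_box","mat_mid","mat_tube","mat_tip"]:
    z=.003 if 0 else 0
    for d in spot_point(cam,l): print(cam,l,round(d["score"],2),np.round(d["point"],1),atz(cam,d["point"],0)[:2].round(4))
print(manip.current_time_s())
E
```

```text
top beaker 0.67 [330.6 140. ] [ 0.6603 -0.0229]
top bottle 0.79 [174.4 217.8] [0.4581 0.398 ]
top dish 0.69 [457.2 225.6] [ 0.4207 -0.3474]
top lid 0.63 [470.8 170.3] [ 0.5669 -0.3937]
top lid 0.59 [458.  126.6] [ 0.6882 -0.3684]
top tube_block 0.95 [394.2 203. ] [ 0.484  -0.1865]
top tip_box 0.58 [248.7 226.5] [0.4305 0.1993]
top mat_mid 0.66 [460.  225.7] [ 0.4203 -0.3546]
top mat_mid 0.63 [322.9 222. ] [0.438 0.003]
top mat_tube 0.83 [385.5 151.4] [ 0.6245 -0.1698]
top mat_tip 0.91 [245.7 177.1] [0.5636 0.208 ]
top mat_tip 0.48 [322. 222.] [0.4381 0.0054]
side beaker 0.85 [254.9 196.3] [ 0.6654 -0.0279]
side bottle 0.6 [313.5 359.1] [0.4527 0.3885]
side dish 0.56 [358.9 125.3] [ 0.4225 -0.3617]
side dish 0.54 [399.  122.5] [ 0.3033 -0.3919]
side lid 0.75 [272.  118.2] [ 0.6888 -0.361 ]
side lid 0.68 [314.  116.6] [ 0.5625 -0.3864]
side tube_block 0.97 [331.3 162. ] [ 0.4855 -0.1863]
side tip_box 0.81 [336.8 278.1] [0.4283 0.1946]
side tip_box 0.18 [313.9 112.6] [ 0.5658 -0.4067]
side mat_mid 0.6 [341.4 214.8] [0.4376 0.0056]
side mat_tube 0.84 [279.1 156.3] [ 0.6334 -0.1902]
side mat_tip 0.6 [277.5 272.7] [0.5614 0.1984]
1.15
```

The top view shows the beaker at (331,135), bottle (170,218), white dish (461,225), white lid (471,171), and mats at (325,223), (390,152) and (247,177). The green lid at (460,128) and the purple dish at (475,271) are decoys. Next I refine the positions by matching silhouettes.

```bash
cat >> h.py <<'E'
SH=dict(beaker=[[(.025,0),(.025,.06)]],bottle=[[(.022,0),(.022,.041),(.010,.055)],[(.010,.05),(.010,.075)]],dish=[[(.027,0),(.027,.018)]],
 lid=[[(.016,0),(.016,.008)],[(.028,.008),(.028,.012)],[(.010,.012),(.010,.034)]],mat=[[(.04,0.),(.04,.003)]])
A=np.linspace(0,2*np.pi,40)
def sil(cam,shape,x,y,z0,P,S=4):
    m=np.zeros((400*S,640*S),np.uint8)
    for part in SH[shape]:
        pts=np.array([proj(cam,(x+r*np.cos(a),y+r*np.sin(a),z0+z),P) for r,z in part for a in A])
        cv2.fillConvexPoly(m,cv2.convexHull(((pts+.5)*S).astype(np.int32)),1)
    return m
def cen(m):
    M=cv2.moments(m.astype(np.uint8),True); return np.array([M["m10"],M["m01"]])/M["m00"],M["m00"]
def fit(cam,shape,mask,x,y,z0,P=None):
    P=P or imaging.camera_params(cam); c,a=cen(mask); p=np.array([x,y,z0],float)
    for _ in range(4):
        cm,am=cen(sil(cam,shape,p[0],p[1],z0,P)); cm=(cm+.5)/4-.5; q=proj(cam,p,P)+c-cm
        p[:2]=atz(cam,q,z0,P)[:2]
    return p[:2],a/(am/16)
def hits(cam,label,xy,z=.0,tol=.05):
    P=imaging.camera_params(cam); r=[]
    for d in outline_of(cam,label):
        c,a=cen(d["pixels"]); w=atz(cam,c,z,P)
        if np.hypot(*(w[:2]-xy))<tol: r.append(d)
    return r
E
python3 - <<'E'
from h import *
G=dict(beaker=(.663,-.025),bottle=(.455,.393),dish=(.4215,-.353),lid=(.565,-.39),mat_mid=(.438,.004),mat_tube=(.629,-.18),mat_tip=(.5625,.203))
for cam in("top","side"):
  imaging.get_image(cam)
  for l,g in G.items():
    h=hits(cam,l,np.array(g))
    if not h: print(cam,l,"miss"); continue
    print(cam,l,round(h[0]["score"],2),*[v if isinstance(v,float) else v.round(4) for v in fit(cam,l.split("_")[0],h[0]["pixels"],*g,.0)])
  for l in("tube_block","tip_box"):
    for d in outline_of(cam,l)[:1]:
      hgt=.03 if l[1]=="u" else .048
      c=cv2.findContours(d["pixels"].astype(np.uint8),0,2)[0]; c=max(c,key=cv2.contourArea)[:,0]
      w=np.array([atz(cam,p,hgt)[:2] for p in c],np.float32)
      print(cam,l,cv2.minAreaRect(w))
print(manip.current_time_s())
E
```

```text
top beaker 0.94 [ 0.6628 -0.0226] 0.898848810437452
top bottle 0.62 [0.4553 0.3974] 0.8949805519540656
top dish 0.93 [ 0.4243 -0.3522] 0.876951905059338
top lid 0.78 [ 0.5641 -0.3892] 0.9515120797431998
top mat_mid 0.73 [ 0.4364 -0.0005] 0.8942332119569819
top mat_tube 0.85 [ 0.6219 -0.1827] 0.9878136200716846
top mat_tip 0.73 [0.5641 0.2052] 0.9673951988534576
top tube_block ((0.4849819839000702, -0.18574832379817963), (0.08133337646722794, 0.11218627542257309), 5.726767539978027)
side beaker 0.63 [ 0.6625 -0.0251] 0.9544295376427542
side bottle miss
side dish 0.77 [ 0.424  -0.3549] 0.9441975308641976
side lid 0.68 [ 0.5648 -0.3919] 0.961220597584234
side mat_mid miss
side mat_tube 0.78 [ 0.6229 -0.1836] 0.8531583264971287
side mat_tip 0.8 [0.5637 0.2028] 0.9745204695104495
side tube_block ((0.4849044978618622, -0.17463418841362), (0.08003595471382141, 0.14394818246364594), 5.504549503326416)
side tip_box ((0.4276786744594574, 0.207473486661911), (0.08545362204313278, 0.14167805016040802), 7.894427299499512)
2.15
```

```bash
cat >> h.py <<'E'
def blob(cam,im,test,xy,z,tol=.03):
    n,L,st,ct=cv2.connectedComponentsWithStats(test(im.astype(int)).astype(np.uint8)); b=None
    for i in range(1,n):
        w=atz(cam,ct[i],z)
        if np.hypot(*(w[:2]-xy))<tol and (b is None or st[i,4]>st[b,4]): b=i
    return L==b
Q=[0,1,0,0]
TIP=.022
def pick(xy,ztip,f,wide=.088,up=.2):
    fingers.set_gripper(wide); manip.reach([*xy,max(up,.16)],Q)
    t0=manip.current_time_s()
    manip.move_linear([*xy,ztip+TIP+.03],vel=.25)
    hit=manip.move_linear([*xy,ztip+TIP],vel=.08,max_force=8)
    fingers.set_gripper(0,newtons=f); w=manip.current_grip_width()
    manip.move_linear([*xy,up],vel=.2)
    print("pick hit",hit,"w",w,manip.current_grip_width(),manip.current_contact_force().round(2),"t",manip.current_time_s())
def place(xy,ztip,up=.2,wide=.088,lift=.2,q=Q):
    # ztip = tip height over world at seat
    manip.reach([*xy,up],q)
    manip.move_linear([*xy,ztip+TIP+.02],vel=.2)
    hit=manip.move_linear([*xy,ztip+TIP-.003],vel=.03,max_force=3)
    print("place hit",hit,manip.current_position().round(4))
    fingers.set_gripper(wide); manip.move_linear([*xy,lift],vel=.2)
    print("t",manip.current_time_s())
E
python3 - <<'E'
from h import *
for cam,gs in(("top",((.438,.002),(.622,-.183),(.564,.204))),("side",((.438,.002),(.622,-.183),(.564,.204)))):
  im=imaging.get_image(cam)
  for g in gs:
    m=blob(cam,im,lambda i:i.max(2)<48,np.array(g),0); print(cam,m.sum(),*fit(cam,"mat",m,*g,0))
im=imaging.get_image("side")
for z in outline_of("side","bottle"): print(z["score"],z["bbox"],fit("side","bottle",z["pixels"],.455,.395,0))
q=manip.current_joint_positions()
for p in((.6627,-.024),(.4364,0),(.455,.395),(.622,-.183),(.424,-.3535),(.564,.204),(.5645,-.3905)):
  print(manip.ik([*p,.05],[0,1,0,0]),manip.ik([*p,.25],[0,1,0,0]))
E
```

```text
top 630 [ 0.43557973 -0.00104576] 0.8548168249660787
top 598 [ 0.62097    -0.18203512] 0.8534475069128534
top 575 [0.5635684 0.2047322] 0.8223096174472649
side 581 [ 0.43588627 -0.00110504] 0.9190311418685121
side 416 [ 0.62110929 -0.18202109] 0.905578231292517
side 818 [0.56336985 0.20442236] 0.9297435533139163
0.72 [301.6, 338.1, 325.7, 371.9] (array([0.45544367, 0.39254048]), 0.9477192648319208)
[-2.14788672e-01  6.10395717e-01  1.48823004e+00 -4.44089210e-16
  1.04296689e+00  1.35600765e+00] [-2.14788672e-01  3.81840187e-01  1.37780689e+00 -4.44089210e-16
  1.38194557e+00  1.35600765e+00]
[-2.73326396e-01  2.04740430e-01  2.08436546e+00 -4.44089210e-16
  8.52486759e-01  1.29746993e+00] [-2.73326396e-01 -1.32668745e-01  1.94958012e+00 -4.44089210e-16
  1.32468128e+00  1.29746993e+00]
[ 5.18152530e-01  5.03423057e-01  1.65860605e+00 -4.44089210e-16
  9.79563550e-01  2.08894886e+00] [ 5.18152530e-01  2.50410502e-01  1.54606114e+00 -4.44089210e-16
  1.34512101e+00  2.08894886e+00]
[-4.68841929e-01  5.84057551e-01  1.53084697e+00 -4.44089210e-16
  1.02668814e+00  1.10195440e+00] [-4.68841929e-01  3.49749125e-01  1.42019716e+00 -4.44089210e-16
  1.37164637e+00  1.10195440e+00]
[-9.10017683e-01  4.15137490e-01  1.79308893e+00 -4.44089210e-16
  9.33366236e-01  6.60778644e-01] [-9.10017683e-01  1.39593447e-01  1.67645687e+00 -4.44089210e-16
  1.32554233e+00  6.60778644e-01]
[ 1.49364398e-01  4.98569126e-01  1.66615528e+00 -4.44089210e-16
  9.76868246e-01  1.72016073e+00] [ 1.49364398e-01  2.44374947e-01  1.55343983e+00 -4.44089210e-16
  1.34377788e+00  1.72016073e+00]
[-7.77648957e-01  6.52411947e-01  1.41943597e+00 -4.44089210e-16
  1.06974474e+00  7.93147370e-01] [-7.77648957e-01  4.32707489e-01  1.30895563e+00 -4.44089210e-16
  1.39992954e+00  7.93147370e-01]
```

Run:
```python
from h import *
pick((.6627,-.024),.018,15)
place((.4358,-.001),.021)
manip.reach([.455,.30,.22],Q)
for cam in("top","side"):
  im=imaging.get_image(cam); cv2.imwrite(f"pics/b_{cam}.png",im[:,:,::-1])
  for l,g in(("beaker",(.436,-.001)),):
    for h in hits(cam,l,np.array(g)): print(cam,l,h["score"],*fit(cam,l,h["pixels"],*g,.003))
```

```text
pick hit False w 0.05024655915213911 0.05040731475133884 [-0.67 -0.02 -1.17] t 7.65
place hit True [ 0.4356 -0.0009  0.0428]
t 11.675
top beaker 0.75 [ 4.34469956e-01 -6.27963635e-05] 0.997289972899729
side beaker 0.63 [0.42372557 0.0023979 ] 0.5018357285219763
```

```bash
python3 - <<'E'
from h import *
pick((.4553,.395),.016,20,up=.22)
place((.621,-.182),.019,up=.22,lift=.22)
E
python3 - <<'E'
from h import *
for cam in("top","side"):
  im=imaging.get_image(cam); cv2.imwrite(f"pics/c_{cam}.png",im[:,:,::-1])
E
```

```text
pick hit False w 0.04346380756700045 0.04334082333392634 [ 0.86 -0.11 -0.9 ] t 16.8
place hit True [ 0.6207 -0.1819  0.0409]
t 22.375
```

View pics/c_side.png

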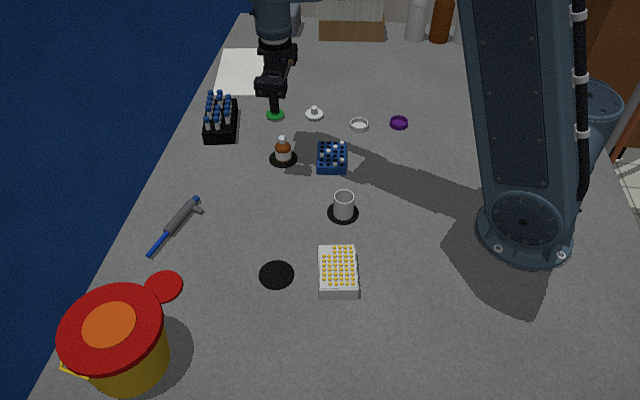

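The side view shows the beaker standing on the middle mat (343,207) and the bottle on the mat behind the tube block (283,152), both upright and central. The dish is next.

Run:
```python
from h import *
pick((.424,-.3535),.003,12,up=.22)
place((.5635,.2045),.006,up=.22,lift=.22)
manip.reach([.5645,-.3,.22],Q)
T=dict(beaker=(.4358,-.001),bottle=(.621,-.182),dish=(.5635,.2045),lid=(.5645,-.3905))
for cam in("top","side"):
  im=imaging.get_image(cam); cv2.imwrite(f"pics/d_{cam}.png",im[:,:,::-1])
  for l,g in T.items():
    for h in hits(cam,l,np.array(g)): print(cam,l,round(h["score"],2),*fit(cam,l,h["pixels"],*g,.003 if l!="lid" else 0))
print(manip.current_time_s())
```

```text
pick hit False w 0.053584916407385476 0.053949203473059516 [-0.17 -0.01 -1.47] t 26.775
place hit True [0.5632 0.2045 0.0277]
t 32.2583
top beaker 0.72 [0.43584185 0.00136315] 1.0516837745362866
top bottle 0.6 [ 0.62177264 -0.17948665] 0.8898181057913443
top dish 0.92 [0.5617013  0.20741275] 0.8680880568556075
side beaker 0.95 [ 0.43519635 -0.00114513] 0.9906286195640729
side beaker 0.16 [0.43448887 0.0393881 ] 0.37074350191416483
side bottle 0.9 [ 0.62105866 -0.18374718] 0.96080740117746
side dish 0.69 [0.5631025  0.20481298] 1.0162452668865274
34.5917
```

View pics/d_side.png

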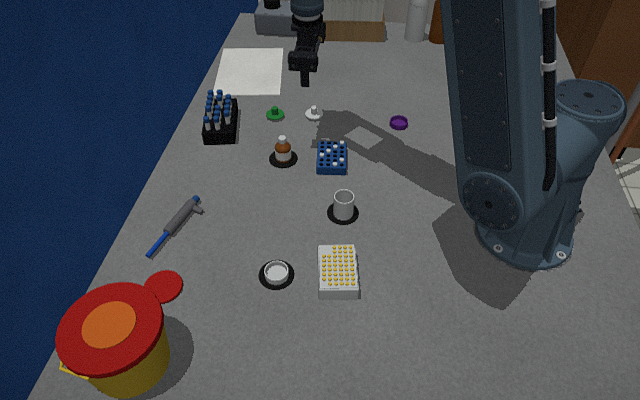

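View pics/d_top.png

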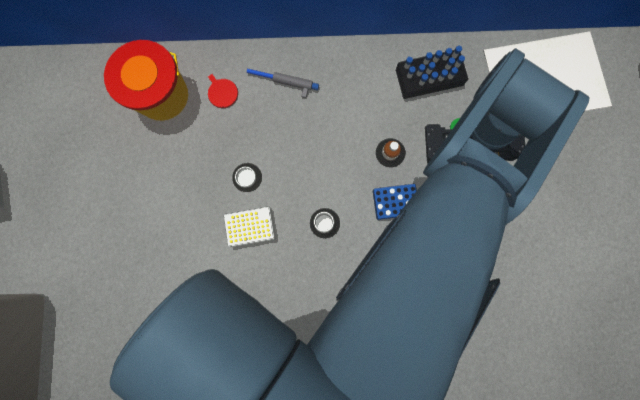

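All three stand on their mats: side view shows the beaker at (343,205), bottle (283,152) and dish (277,272), with about 2 mm error by fit. Next is the lid.

Run:
```python
from h import *
pick((.5645,-.3905),.015,15,up=.22)
manip.reach([.4355,-.001,.22],Q); 
manip.move_linear([.4355,-.001,.13],vel=.2)
for cam in("top","side","wrist"):
  im=imaging.get_image(cam); cv2.imwrite(f"pics/e_{cam}.png",cv2.resize(im[120:280,220:460] if cam=="side" else im,None,fx=2 if cam=="side" else 1,fy=2 if cam=="side" else 1)[:,:,::-1])
  if cam=="side":
    zl=.13-.037
    for l,z in(("lid",zl),("beaker",.003)):
      for h in hits(cam,l,np.array((.4355,-.001)),z+.02): print(l,h["score"],*fit(cam,l,h["pixels"],.4355,-.001,z))
print(manip.current_time_s())
```

```text
pick hit False w 0.019455907907604274 0.019553449306497432 [-0.23  0.05 -0.81] t 38.65
lid 0.45 [0.43841378 0.01922184] 0.17259396595314344
beaker 0.76 [0.43476934 0.00222331] 0.9206215875682486
41.0167
```

View pics/e_side.png

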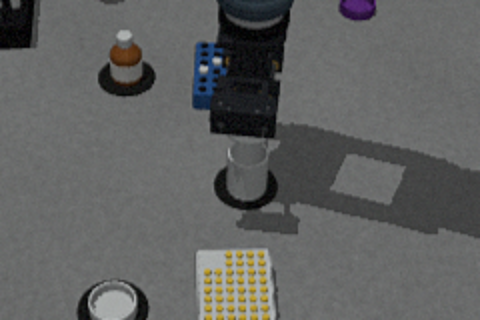

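View pics/e_wrist.png

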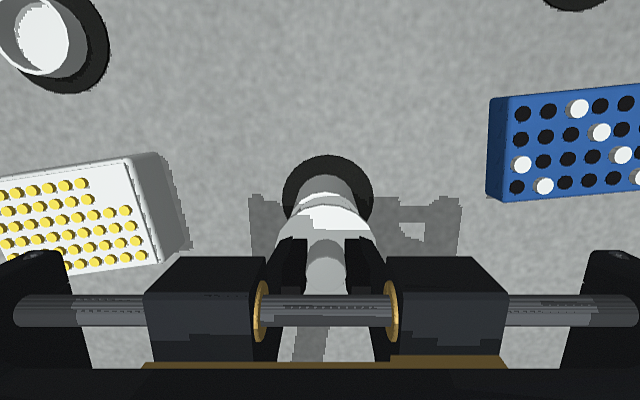

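The lid is gripped upright over the beaker. In the wrist view the flange is at about (325,225) in line with the beaker, and grip width is 19.5 mm, which matches the knob. Now I lower it.

Run:
```python
from h import *
p=(.4355,-.001)
manip.move_linear([*p,.107],vel=.1)
hit=manip.move_linear([*p,.088],vel=.025,max_force=3)
print(hit,manip.current_position().round(4),"expect z .092",manip.current_contact_force().round(2))
```

```text
True [ 0.4354 -0.001   0.0916] expect z .092 [ 0.64 -0.13  2.19]
```

Run:
```python
from h import *
p=(.4355,-.001)
fingers.set_gripper(.06); manip.move_linear([*p,.22],vel=.15)
manip.reach([.35,-.45,.28],Q); manip.hold(.3)
T=dict(beaker=(.4358,-.001,.003),bottle=(.621,-.182,.003),dish=(.5635,.2045,.003),lid=(.4358,-.001,.055))
for cam in("top","side"):
  im=imaging.get_image(cam); cv2.imwrite(f"pics/f_{cam}.png",im[:,:,::-1])
  if cam=="side": cv2.imwrite("pics/f_zoom.png",cv2.resize(im[120:300,240:400],None,fx=3,fy=3)[:,:,::-1])
  for l,g in T.items():
    for h in hits(cam,l,np.array(g[:2]),g[2]): print(cam,l,round(h["score"],2),*fit(cam,l,h["pixels"],*g))
print(manip.current_time_s(),manip.current_contact_force().round(2))
```

```text
top bottle 0.56 [ 0.62063427 -0.17979731] 0.7655823714585519
top dish 0.7 [0.56250573 0.20701661] 0.9635893011216566
top lid 0.69 [0.43524331 0.00138442] 0.9928342735173045
side beaker 0.89 [0.43380072 0.02023541] 0.5110767645543535
side bottle 0.83 [ 0.6215686  -0.18621465] 0.9418096199125463
side dish 0.67 [0.56187422 0.20411436] 0.9285801192359168
side lid 0.71 [ 4.36590565e-01 -1.38084640e-04] 0.9994614970382337
46.2333 [-0.1   0.09  0.02]
```

View pics/f_zoom.png

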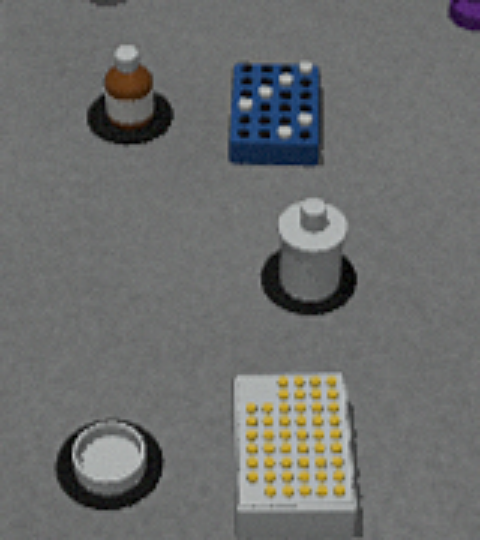

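View pics/f_top.png

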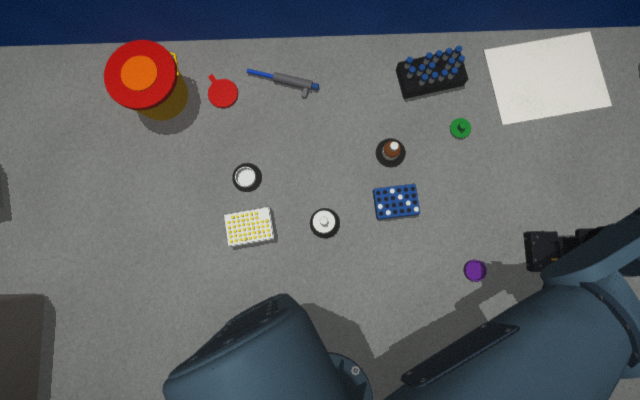

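The lid sits level on the beaker (zoomed side view, knob at (313,210)), and the bottle and dish are centred on their mats. The arm is clear of everything.

```bash
python3 -c "
from h import *
workorder.close_job()"
```

```text
the job is handed in; nothing more can be done
```

I placed the beaker, bottle and dish on their mats, then set the white lid on the beaker, let go and handed the job in. The clock read about 46 s at the last check. The hand-in reports no verdict.

**Placing:** In the last pictures all three stand upright. The camera fits put the bottle and dish within about 4 mm of their mats' centres (limit 13 mm). The beaker was within about 3 mm when last measured, before the lid went on.

**Lid:** The lid touched the rim with the tool at 91.6 mm height, against about 92 mm expected when fully seated. It looks level, and fits within about 2.5 mm of where the beaker was set.

**Release:** Afterwards the arm stood clear, with about 0.1 N on the tool.

**Checks that disagreed:**
- **Cameras:** The two cameras differ by 2–6 mm in y, most on the bottle.
- **Beaker:** The last side-view outline of it was about 20 mm off and covered only half the expected area, because the lid partly hid it. I ignored it and relied on the earlier fit and the pictures.

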